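Click the display tree round and hang a serving board on its empty branch

TASK

Turn the revolving display tree until its empty branch faces the front of the plinth and the click-stop catches it there, then take the wooden serving board with the blue lower half out of its slotted block and hang it by its hole on that branch, pushed gently back until it rests against the branch's wooden shoulder. Let go of the board, leave the tree caught in its click-stop, never press hard on the tree with hand or board, and leave the other goods where they are.

Things in the scene. Friction and masses are not known exactly. Their poses are not given: they have to be found in the camera images.
- stand: Round wooden foot of the display tree, 180 mm across, 20 mm high, fixed to the plinth; it carries the whole turning tree. Origin on the tree's turning axis, at the underside of the foot; its x axis points away from the robot's side, so its -x is the front of the plinth.
- tree (a joint): Angle of the turning tree, rad, counter-clockwise from above, no end stops; 0 or 2 pi: empty branch points straight to the front (-x of the foot). It stays where it is left; turning takes about 0.1 N m, more when fast, driving it out of a catch about 0.35 N m. From about 0.12 rad before a notch's centre it springs in by itself and is held; pushed on, it is driven out again.
- click_pin (a joint): Spring pin of the click-stop, m: about 0 when dropped into a notch of the steel index disc low on the mast, about 0.005 when riding on its rim. The disc has four notches, one under each branch. The pin sits on a collar clamped within 0.45 rad either side of the front (a metal block shows it); exactly where is not measured, so the catch must be felt.
- free_tip (a point): Centre of the black knob, 11 mm across, ending the empty branch: 112 mm from the turning axis, 229 mm above the plinth. The branch is a steel rod 8 mm thick rising outward at 12 degrees. Four alike stand 90 degrees apart; the other three carry boards fixed on them, 56 to 66 mm from the axis, their rods bare beyond. Mast and hub end at 235 mm.
- free_seat (a point): Where the centre of the board's hole lies when the board hangs home on the empty branch: 61 mm from the turning axis, 216 mm above the plinth, about 2 mm under the rod's middle. Its x axis points along the branch to the turning axis, level. Just inside it a wooden shoulder 22 mm across stops the board; outside it 50 mm of bare rod.
- board: Wooden serving board, blue lower half, 10 mm thick, about 0.12 kg, upright, handle up, in a slot 14 mm wide of a dark block 42 mm high, its lowest 32 mm in the slot; lift straight up. Origin at the middle of its lower edge; x across its thickness, y its width, z up. Body 74 mm wide, 88 high; handle 34 mm wide, round-ended; 150 mm high overall. Faces alike.
- board_hole (a point): Centre of the hanging hole, 15 mm across, through the board's handle along the board's x, 133 mm above its lower edge.
- board_grip (a point): Middle of the board's handle, 34 mm wide along the board's y, 108 mm above the lower edge and 25 mm under the hole: the place to take it by its two edges.
- red_tumbler_a: Red patterned tumbler, 70 mm across, 182 mm high; bystander. Origin at its underside.
- red_tumbler_b: Red patterned tumbler, 70 mm across, 182 mm high; bystander. Origin at its underside.
- cup_a: Terracotta cup, 79 mm across, 76 mm high; bystander. Origin at its underside.
- cup_b: Terracotta cup, 81 mm across, 78 mm high; bystander. Origin at its underside.
There are look-alikes about, which are no part of the job. Of the things that look like the board, the largest one is meant.

How it is judged:
By the outcome, as a careful person would: the job done as asked, in the order asked, and still so for the second after the job is handed in, with the robot touching nothing.
It also fails if it takes over 67 s, if anything falls off the work surface, if the arm or the gripper's body presses on something with over 40 N, if the wrist force passes 120 N, or if a joint passes its speed limit or range.

ROBOT

A 6-joint arm with a two-finger parallel gripper is mounted at the origin on a cart in front of the work surface, level with it; the furniture and walls round the work are solid. World frame = base frame: x ahead of the robot, y to its left, z up, the work surface at z = 0. Lengths are in m, angles in rad, forces in N, time in s.
With the tool pointing down it reaches from about 0.25 to 0.775 m from the base axis. Payload 4 kg.
Tool frame: the origin (TCP) lies midway between the tips of the shut fingers; the grasp point (between the pads) lies 19 mm behind it; z points along the fingers, y is the direction in which the jaws open and shut (so a half turn about z gives the same grasp; the last joint's range is limited). The gripper opens to 94 mm and grips with 3 to 60 N. Pads are 16 mm wide; open, the fingers measure 119 mm over their backs; the gripper's body (75 mm by 177 mm) begins 78 mm behind the grasp point.
Start: joints at [-1.294, 0.087, 1.371, -0, 1.684, -0.103], TCP at [0.204, -0.511, 0.206] pointing down, gripper open.
Joint ranges: [-3.1, 3.1], [-0.76, 2.03], [0.27, 2.55], [-1.08, 4.22], [0.17, 2.65], [-2.57, 2.57]. Speed limits (rad/s): [2.79, 2.79, 3.14, 3.14, 3.14, 3.14].

INTERFACE

Orientations are given as [roll, pitch, yaw] about the fixed x, y, z axes, in that order (R = Rz(yaw) Ry(pitch) Rx(roll)).
In Python, from bench import robot, cams gives the robot as it stands.
- The arm moves only by the tool step_arm, never from a script. Its argument "plan" is a list that holds one entry, the list of rows, each a list of 5 numbers: the shift along the world's x, y, z in mm, then the turn about the world's z in rad, then the opening in per cent of the stroke, from 0 (shut) to 100 (fully open). In form: [[[tx, ty, tz, turn, fingers], ...]]. A call has 1 to 8 rows; each row is the pose to reach, as a shift and turn from the pose commanded when the call began; what a row does not reach only later rows make up. A row lasts 1/12 s, in which the tool goes at most 41.7 mm and 7.16 degrees, less where a joint would pass 70% of its speed; a pose out of reach is approached as far as the arm can. A call with a gripper value outside its range is refused whole. The fingers move at their own pace and stop on an object; the grip force is fixed at half the most. Time passes only in rows, so rows that repeat a pose let the fingers close. It gives the time, the measured TCP pose, the force and the opening at its end, in the units of the state.
- robot.get_obs(): the state, without advancing time (a new reading comes with each control period).
- cams.snapshot(name): name is "scene" or "top"; returns a dict with "frame" (384x512x3 uint8, red, green, blue), "camera_matrix" (3x3 intrinsics, pixels), "origin" and "attitude" of the camera in the world. Camera axes: x right, y down, z forward; pixel columns grow to the right and rows downward; lengths in m; the calibration is good to about 2 mm. A picture is of the moment at which its call begins. There is no depth.
- robot.close_job(): hands the job in, once; it reports no verdict.
The state is a dict: "time": time; "joint_positions": joint angles; "qvel": joint speeds; "joint_torque": joint torques, N m; "tool_pos": TCP position; "ee_rot": TCP orientation; "wrist_force": force on the tool from outside, world axes, zero at the start; "wrist_torque": the same for the moment, N m; "width": finger opening in m.
Only numpy, scipy, OpenCV 4.12 (cv2) and the standard library are available. Lean on these libraries where they do the work, as an engineer would, in place of code of your own. Each camera call takes 0.05 s, during which the arm holds its last target. There are 200 camera calls.

## Working session

There is one attempt and no reset: what is moved stays moved. The work goes in short steps, Python scripts to look and compute and a tool call to move; the robot and the scene stay as the last step left them, time stands still between calls to the robot, and variables do not carry over. Pictures are saved under pics/ and viewed, about 8 in all and at most 12, crops included, and the job is handed in when it is done.

Besides the shell and the picture viewer there is one more tool, called after "Call:" by a JSON object that holds its "api" and its "payload". step_arm: Moves the arm, as the interface text tells. Its arguments: {"type":"object","properties":{"plan":{"type":"array"}},"required":["plan"]}

```bash
mkdir -p pics; ls
cat > h.py <<'E'
from bench import robot, cams
import numpy as np, cv2, json
def snap(name, fn):
    s=cams.snapshot(name); np.savez(f'{fn}.npz',**{k:np.array(v) for k,v in s.items()})
    cv2.imwrite(f'pics/{fn}.png', s['frame'][:,:,::-1]); return s
def load(fn): return dict(np.load(f'{fn}.npz'))
def ray(s,u,v):
    d=np.linalg.inv(s['camera_matrix'])@[u,v,1]; R=np.array(s['attitude']); return np.array(s['origin']),R@d
def onz(s,u,v,z):
    o,d=ray(s,u,v); return o+d*(z-o[2])/d[2]
def proj(s,p):
    R=np.array(s['attitude']); q=s['camera_matrix']@(R.T@(np.array(p)-s['origin'])); return q[:2]/q[2]
E
python3 - <<'E'
from h import *
for n in ['scene','top']:
    s=snap(n,n+'0'); print(n,s['camera_matrix'],s['origin'],s['attitude'])
a=cv2.imread('pics/scene0.png');b=cv2.imread('pics/top0.png')
print(robot.get_obs())
E
```

```text
pics
scene [[460.76334864   0.         257.57562172]
 [  0.         460.76334864 189.96358446]
 [  0.           0.           1.        ]] [0.11083713 0.77663276 1.21147701] [-2.39097607  0.01540258 -2.6555437 ]
top [[452.57285149   0.         259.0427943 ]
 [  0.         452.57285149 198.63408936]
 [  0.           0.           1.        ]] [ 0.1261779  -0.02788669  1.33993955] [-2.79484887  0.0058985  -1.67347552]
{'time': 0.1, 'joint_positions': array([-1.29410597e+00,  8.78960337e-02,  1.37208589e+00, -3.93553327e-05,
        1.68357886e+00, -1.03082624e-01]), 'qvel': array([ 3.21182124e-04, -2.25636651e-03, -4.52761591e-03, -1.66155384e-03,
       -4.96062370e-05, -6.46657879e-04]), 'joint_torque': array([ 1.35459348e-03, -3.41250658e+01, -3.03302336e+01,  7.20084272e-02,
        3.03832570e-02, -1.02993140e-04]), 'tool_pos': array([ 0.20374923, -0.51034731,  0.20442178]), 'ee_rot': array([-3.13963094e+00, -1.63614883e-04,  3.79768425e-01]), 'wrist_force': array([ 0.21100466,  0.40434392, -0.69193799]), 'wrist_torque': array([ 0.01168809,  0.01132553, -0.00596387]), 'width': 0.09424399381907092}
```

View pics/scene0.png

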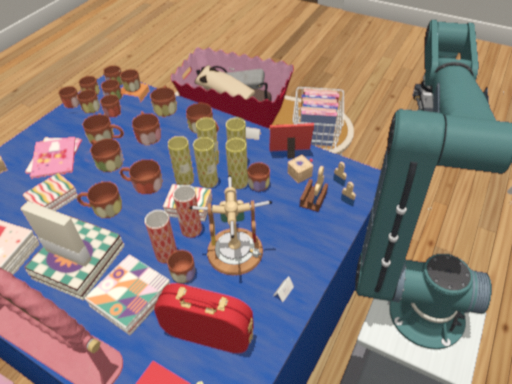

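View pics/top0.png

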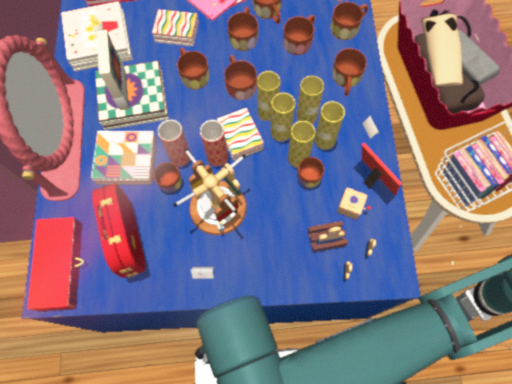

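The tree is at scene (236,230) / top (218,200). Board candidates are the block at scene (315,192) / top (328,236), and the small items at scene (340,170), (348,190) / top (371,246), (348,270).

```bash
sed -i "s/R=np.array(s\['attitude'\])/R=Rm(s)/" h.py
cat >> h.py <<'E'
from scipy.spatial.transform import Rotation
def Rm(s): return Rotation.from_euler('xyz',s['attitude']).as_matrix()
E
python3 - <<'E'
from h import *
a=load('scene0')['frame'][:,:,::-1];b=load('top0')['frame'][:,:,::-1]
c=[cv2.resize(x,(400,300),interpolation=cv2.INTER_CUBIC) for x in (a[175:283,190:334][:, :],a[147:219,284:380],b[140:245,150:290],b[210:285,295:395])]
cv2.imwrite('pics/c1.png',np.vstack([np.hstack(c[:2]),np.hstack(c[2:])]))
for n,l in (('scene0',[(236,250),(320,175)]),('top0',[(218,208),(328,236)])):
    s=load(n); print(Rm(s)[:,2]); [print(onz(s,*p,0.02)) for p in l]
E
```

```text
[ 0.32858731 -0.5978325  -0.7311817 ]
[0.58590914 0.06250375 0.02      ]
[ 0.47878213 -0.36650696  0.02      ]
[ 0.33861591 -0.02931473 -0.94046792]
[0.58413787 0.05982902 0.02      ]
[ 0.46081815 -0.26310219  0.02      ]
```

View pics/c1.png

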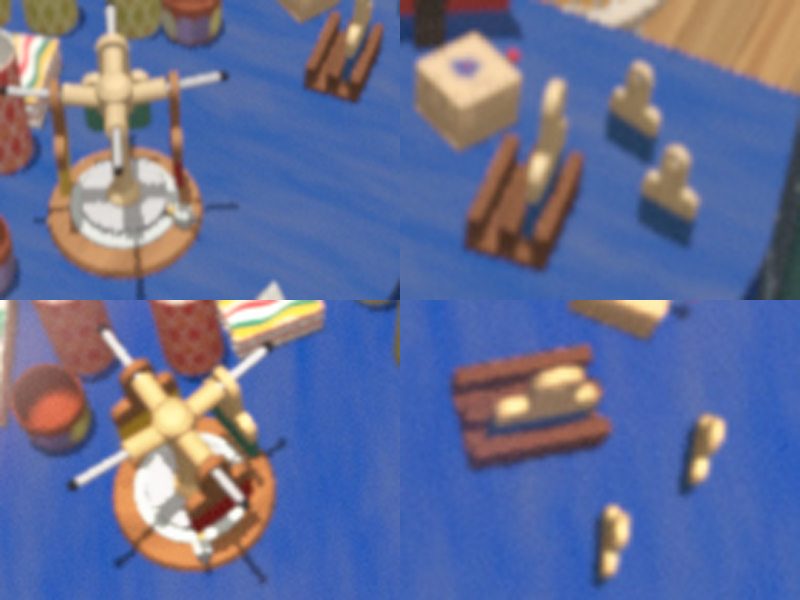

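```bash
cat >> h.py <<'E'
from scipy.optimize import least_squares
def dark(s,u,v,r=3):
    g=s['frame'].astype(float).max(2); u0,v0=int(round(u)),int(round(v))
    p=g[v0-r:v0+r+1,u0-r:u0+r+1]; w=np.clip(p.min()+45-p,0,None); yy,xx=np.mgrid[v0-r:v0+r+1,u0-r:u0+r+1]
    return np.array([(w*xx).sum(),(w*yy).sum()])/w.sum()
def tri(l):
    A=np.zeros((3,3));b=np.zeros(3)
    for s,u,v in l:
        o,d=ray(s,u,v); d=d/np.linalg.norm(d); P=np.eye(3)-np.outer(d,d); A+=P;b+=P@o
    x=np.linalg.solve(A,b); return x,[np.round(proj(s,x)-[u,v],1) for s,u,v in l]
E
python3 - <<'E'
from h import *
S,T=load('scene0'),load('top0')
sc=dict(E=(232.5,236.2),F=(191.8,208),R=(229.6,177.9),N=(271,202.4))
tp=dict(E=(176.2,204.8),F=(186,150.5),R=(243.8,156.1),N=(234,210))
m=[]
for k in sc:
    a=dark(S,*sc[k]);b=dark(T,*tp[k]); x,e=tri([(S,*a),(T,*b)]); m.append((a,b)); print(k,a,b,x,e)
def f(p):
    r=[]
    for i,(a,b) in enumerate(m):
        t=p[2]-i*np.pi/2; q=[p[0]+.112*np.cos(t),p[1]+.112*np.sin(t),.229]
        r+=[*(proj(S,q)-a-p[3:5]),*(proj(T,q)-b-p[5:7])]
    return r+list(np.array(p[3:])*.5)
q=least_squares(f,[.58,.06,2,0,0,0,0]); print('axis,emptyangle,off',q.x,np.round(q.fun,1))
print('block T',onz(T,221.8,224,.03),'S',onz(S,190+180*.36,175+212*.36,.03))
for n,s in(('S',S),('T',T)):
    h=cv2.cvtColor(s['frame'],cv2.COLOR_RGB2HSV); print(n)
    mk=cv2.inRange(h,(10,40,120),(32,200,255)); x0,y0,x1,y1=(284,147,380,219) if n=='S' else (295,180,395,285)
    k,lab,st,c=cv2.connectedComponentsWithStats(mk[y0:y1,x0:x1])
    for i in range(1,k):
        if st[i,4]>8: 
            pts=np.argwhere(lab==i)[:,::-1]+[x0,y0]; print(st[i]+[x0,y0,0,0,0],c[i]+[x0,y0],cv2.minAreaRect(pts.astype(np.float32)))
print(tri([(S,321.2,167.4),(T,335,228)]))
E
```

```text
E [232.29341317 236.38323353] [174.93710692 204.56603774] [0.53157515 0.15612626 0.23267172] [array([0.1, 0. ]), array([-0. , -0.1])]
F [190.51207729 207.19323671] [185.69357798 148.84770642] [0.68827849 0.12070236 0.23257033] [array([-0.1, -0. ]), array([0. , 0.1])]
R [230.95545657 177.00445434] [243.69892473 155.6827957 ] [ 0.64841003 -0.03407529  0.23377318] [array([-0.7, -0.4]), array([0.2, 0.9])]
N [270.2890625 202.0234375] [235.29891304 210.88043478] [0.49702476 0.00183201 0.2334828 ] [array([-0.2, -0.1]), array([0. , 0.2])]
axis,emptyangle,off [ 0.59289597  0.06053334  2.12682641 -0.4722475   0.46156215  0.36822986
  0.27618506] [-0.  -0.   0.  -0.7  0.8  0.1  0.2  0.4 -1.1 -0.3 -0.1  0.1  0.1  0.3
 -0.1  0.2 -0.2  0.2  0.2  0.1]
block T [0.52860954 0.05141265 0.03      ] S [0.52722027 0.0460099  0.03      ]
S
[321 147  14   3  34] [328.32352941 147.82352941] ((327.5, 148.0), (2.0, 13.0), 90.0)
[334 147  46  22 624] [361.67307692 154.36057692] ((356.5, 157.5), (21.0, 45.0), 90.0)
[288 155  25  27 438] [299.80821918 168.48173516] ((300.0, 168.00001525878906), (24.04162979125976
[... 933 characters left out ...]
 90.0)
[339 188  28  31 512] [351.91796875 203.20507812] ((352.05926513671875, 202.9458770751953), (22.472087860107422, 25.990081787109375), 21.03750991821289)
[319 226  26  15 228] [331.86403509 233.17105263] ((330.72357177734375, 232.50588989257812), (11.714245796203613, 25.706260681152344), 77.47119140625)
[368 239   8  17  67] [371.13432836 245.88059701] ((371.3800354003906, 247.16001892089844), (5.634891986846924, 16.6363468170166), 10.304845809936523)
[345 262   7  17  70] [347.95714286 269.31428571] ((348.13116455078125, 270.0574035644531), (5.522679805755615, 16.20589828491211), 5.19442892074585)
(array([ 0.44330184, -0.2589488 ,  0.16745297]), [array([-0., -0.]), array([0. , 0.1])])
```

Call:
{"api": "step_arm", "payload": {"plan": [[[0, 0, 40, 0, 0], [0, 0, 80, 0, 0], [20, 35, 95, 0, 0], [40, 70, 95, 0, 0], [60, 105, 95, 0, 0], [80, 140, 95, 0, 0], [100, 175, 95, 0, 0], [120, 210, 95, 0, 0]]]}}

```text
time: 0.77
tool_pos: [0.3242, -0.2989, 0.3001]
ee_rot: [-3.141, 0.0, 0.379]
wrist_force: [1.0, -0.9, 0.7]
width: 0.0439
```

Call:
{"api": "step_arm", "payload": {"plan": [[[20, 36, 0, 0, 0], [40, 72, 0, 0, 0], [60, 108, 0, 0, 0], [80, 144, 0, 0, 0], [100, 180, 0, 0, 0], [120, 216, 0, 0, 0], [140, 252, 0, 0, 0], [160, 288, 0, 0, 0]]]}}

```text
time: 1.43
tool_pos: [0.4842, -0.0107, 0.3001]
ee_rot: [-3.142, 0.0, 0.38]
wrist_force: [0.6, -0.6, 1.0]
width: 0.0007
```

Run:
```python
from h import *
T=load('top0');S=load('scene0')
a=onz(T,320,237.5,.09);b=onz(T,342.5,233.7,.09); print(a,b,np.linalg.norm(a-b),np.arctan2(*(a-b)[:2][::-1]))
print([onz(T,u,v,.042) for u,v in [(309,228),(343,222.5),(312.5,251),(348,243)]])
o=robot.get_obs(); print(o['time'],o['tool_pos'],o['ee_rot'],o['wrist_force'])
```

```text
[ 0.44107828 -0.22732606  0.09      ] [ 0.44547252 -0.29278473  0.09      ] 0.06560599512762995 1.6378257007215913
[array([ 0.48545616, -0.20675248,  0.042     ]), array([ 0.49179661, -0.31014696,  0.042     ]), array([ 0.4151379 , -0.20715763,  0.042     ]), array([ 0.42808868, -0.31436854,  0.042     ])]
1.4333 [ 0.48422626 -0.01070031  0.30012283] [-3.14158236e+00  4.85265005e-04  3.80046972e-01] [ 0.58150483 -0.64059689  0.98647437]
```

Call:
{"api": "step_arm", "payload": {"plan": [[[16, 36, 0, 0, 0], [32, 72, 0, 0, 0], [48, 108, 0, 0, 0], [64, 144, 0, 0, 0], [80, 178, 0, 0, 0], [80, 178, -35, 0, 0], [80, 178, -70, 0, 0], [80, 178, -92, 0, 0]]]}}

```text
time: 2.1
tool_pos: [0.5627, 0.166, 0.2039]
ee_rot: [-3.141, 0.005, 0.382]
wrist_force: [0.1, -0.2, -0.2]
width: 0.0003
```

Run:
```python
from h import *
s=snap('top','t1');S=snap('scene','s1')
f=lambda a,c:cv2.resize(a['frame'][:,:,::-1][c[1]:c[1]+120,c[0]:c[0]+130],(400,370),interpolation=cv2.INTER_CUBIC)
cv2.imwrite('pics/c2.png',np.hstack([f(s,(140,110)),f(S,(170,155))]))
c=np.array([.592,.061]);h=16.5;r=.1
for a in np.arange(2.127,3.35,.1):
    e=np.array([np.cos(a),np.sin(a)]);n=np.array([e[1],-e[0]]); print(round(a,2),np.round((c+r*e+.0165*n)*1000))
```

```text
2.13 [553. 155.]
2.23 [544. 150.]
2.33 [535. 145.]
2.43 [527. 139.]
2.53 [520. 132.]
2.63 [513. 125.]
2.73 [507. 116.]
2.83 [502. 108.]
2.93 [498.  98.]
3.03 [495.  89.]
3.13 [492.  79.]
3.23 [491.  69.]
3.33 [491.  59.]
```

View pics/c2.png

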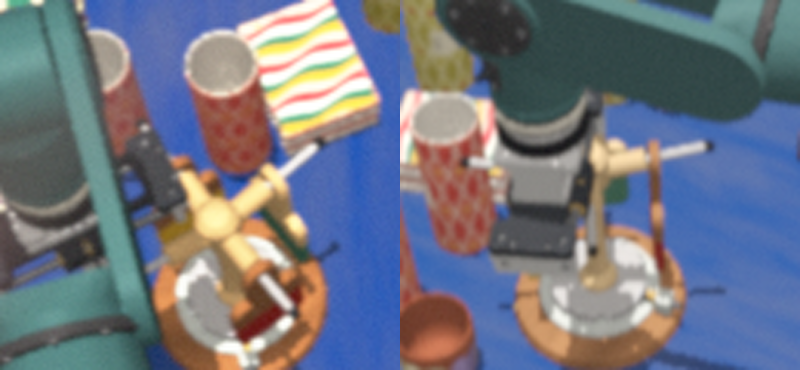

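Call:
{"api": "step_arm", "payload": {"plan": [[[-10, -11, 0, 0, 0], [-16, -14, 0, 0, 0], [-21, -17, 0, 0, 0], [-26, -20, 0, 0, 0], [-32, -24, 0, 0, 0], [-36, -27, 0, 0, 0], [-40, -31, 0, 0, 0], [-43, -34, 0, 0, 0]]]}}

```text
time: 2.87
tool_pos: [0.5207, 0.1309, 0.2093]
ee_rot: [3.141, -0.001, 0.38]
wrist_force: [2.4, 0.9, 0.3]
width: 0.0006
```

Call:
{"api": "step_arm", "payload": {"plan": [[[-4, -4, 0, 0, 0], [-8, -9, 0, 0, 0], [-12, -14, 0, 0, 0], [-15, -19, 0, 0, 0], [-18, -24, 0, 0, 0], [-20, -29, 0, 0, 0], [-22, -34, 0, 0, 0], [-23, -37, 0, 0, 0]]]}}

```text
time: 3.53
tool_pos: [0.4974, 0.0935, 0.2083]
ee_rot: [-3.141, 0.001, 0.379]
wrist_force: [0.6, 0.5, 0.3]
width: 0.0006
```

```bash
cat > ang.py <<'E'
from h import *
import sys
n=sys.argv[1]; T=snap('top','t'+n);S=snap('scene','s'+n)
print(robot.get_obs()['tool_pos'],robot.get_obs()['wrist_force'])
f=lambda a,c:cv2.resize(a['frame'][:,:,::-1][c[1]:c[1]+120,c[0]:c[0]+130],(400,370),interpolation=cv2.INTER_CUBIC)
cv2.imwrite(f'pics/c{n}.png',np.hstack([f(T,(160,120)),f(S,(180,155))]))
E
python3 ang.py 3
```

```text
[0.49730706 0.09339353 0.20830004] [ 0.15833114  0.65846028 -0.62262658]
```

View pics/c3.png

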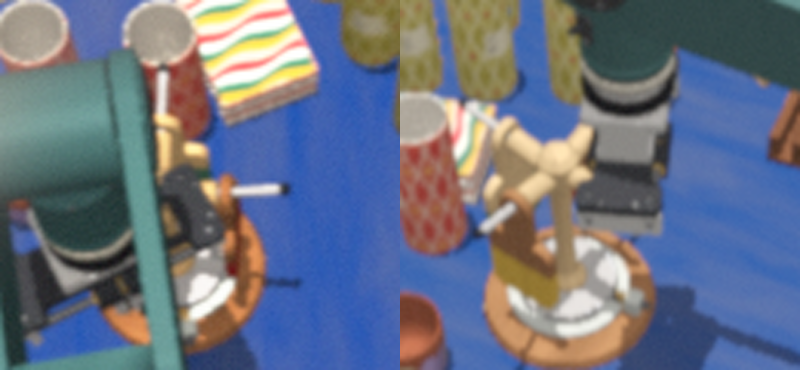

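```bash
cat >> ang.py <<'E'
c=np.array([.592,.061])
for s,u,v in [(T,*map(float,sys.argv[2:4])),(S,*map(float,sys.argv[4:6]))] if len(sys.argv)>2 else []:
    d=dark(s,u,v); p=onz(s,*d,.232)[:2]-c; a=np.arctan2(p[1],p[0])%(2*np.pi); print(d,np.round(p,4),np.linalg.norm(p),a)
E
python3 ang.py 4 253.3 181 207.3 230.2
```

```text
[0.49743663 0.09380887 0.20823476] [-0.58949415 -0.54990268  0.21344724]
[252.3129771  180.65648855] [-0.0148 -0.1109] 0.11190536546982102 4.5795045493308075
[205.85920578 230.67870036] [0.013  0.1106] 0.11133806638187178 1.4534750563945689
```

Call:
{"api": "step_arm", "payload": {"plan": [[[0, -2, 0, 0, 0], [-1, -4, 0, 0, 0], [-1, -6, 0, 0, 0], [-2, -8, 0, 0, 0], [-2, -10, 0, 0, 0], [-3, -12, 0, 0, 0], [-3, -14, 0, 0, 0], [-3, -16, 0, 0, 0]]]}}

```text
time: 4.4
tool_pos: [0.4948, 0.0777, 0.2086]
ee_rot: [3.141, 0.0, 0.38]
wrist_force: [-0.6, 0.0, -0.3]
width: 0.0003
```

```bash
cat > ang.py <<'E'
from h import *
import sys
n=sys.argv[1]; g=float(sys.argv[2]); T=snap('top','t'+n);S=snap('scene','s'+n)
o=robot.get_obs();print(o['tool_pos'],o['wrist_force'])
c=np.array([.592,.061])
for s,k in ((T,1),(S,-1)):
    b=None
    for gg in np.arange(g-.12,g+.3,.06):
        t=gg+k*np.pi/2; uv=proj(s,[c[0]+.112*np.cos(t),c[1]+.112*np.sin(t),.232])
        m=s['frame'].max(2)[int(uv[1])-2:int(uv[1])+4,int(uv[0])-2:int(uv[0])+4].min()
        if b is None or m<b[0]: b=(m,uv)
    d=dark(s,*b[1],4); d=dark(s,*d); p=onz(s,*d,.232)[:2]-c
    print(b[0],d,np.linalg.norm(p),'E',(np.arctan2(p[1],p[0])-k*np.pi/2)%(2*np.pi))
E
python3 ang.py 5 3.15
```

```text
[0.49489579 0.07771688 0.20855261] [-1.12268438  0.33753617 -0.17188587]
74 [251.49763033 172.34123223] 0.11146285429183675 E 3.2236934480057817
54 [211.47154472 233.6699187 ] 0.1124364600083705 E 3.1930007232758513
```

Call:
{"api": "step_arm", "payload": {"plan": [[[0, -1, 0, 0, 0], [0, -2, 0, 0, 0], [0, -3, 0, 0, 0], [0, -4, 0, 0, 0], [0, -4, 0, 0, 0]]]}}

```text
time: 4.92
tool_pos: [0.4949, 0.074, 0.2085]
ee_rot: [3.141, 0.0, 0.38]
wrist_force: [0.6, 0.1, -0.1]
width: 0.0006
```

```bash
python3 ang.py 6 3.22
```

```text
[0.49491397 0.07416424 0.20851162] [ 0.49000366 -0.23499666 -0.16516184]
74 [251.50239234 172.33492823] 0.11147854219521067 E 3.2238330029583464
55 [211.4184953 233.6677116] 0.11248839123885548 E 3.1918154198442124
```

Call:
{"api": "step_arm", "payload": {"plan": [[[0, -1, 0, 0, 0], [0, -2, 0, 0, 0], [0, -3, 0, 0, 0], [0, -3, 0, 0, 0]]]}}

```text
time: 5.35
tool_pos: [0.4949, 0.0711, 0.2085]
ee_rot: [3.142, -0.0, 0.38]
wrist_force: [0.5, -0.4, 0.1]
width: 0.0004
```

```bash
python3 ang.py 7 3.22; python3 -c "
from h import *
for i in range(5): cams.snapshot('top'); print(robot.get_obs()['wrist_force'],robot.get_obs()['wrist_torque'])"
```

```text
[0.49493167 0.07114367 0.20853306] [-0.3883576   0.19246084 -0.68351686]
76 [251.52356021 172.11518325] 0.11164873070854685 E 3.2293334288672266
55 [211.4148265 233.6340694] 0.11239309943178787 E 3.191247923336576
[-0.32127738 -0.42652982  0.07184125] [ 0.08029603 -0.05043476  0.01691059]
[ 0.46124335 -0.68884038 -0.21490328] [-0.01840048 -0.02548786 -0.03353851]
[ 0.61964902 -0.0186992   0.53867348] [-0.017959    0.01515753  0.04224963]
[ 0.78726783 -0.50988841  0.18914539] [ 0.01273784  0.00986365 -0.07717777]
[ 0.46658397 -0.46713509 -0.63732455] [0.0273461  0.01959395 0.00672759]
```

Call:
{"api": "step_arm", "payload": {"plan": [[[0, -1, 0, 0, 0], [0, -2, 0, 0, 0], [0, -3, 0, 0, 0], [0, -4, 0, 0, 0], [0, -4, 0, 0, 0]]]}}

```text
time: 6.12
tool_pos: [0.4951, 0.0675, 0.2085]
ee_rot: [-3.141, -0.001, 0.38]
wrist_force: [0.2, 3.1, -0.3]
width: 0.0007
```

```bash
python3 ang.py 8 3.22; python3 -c "
from h import *
for i in range(3): cams.snapshot('top'); print(robot.get_obs()['wrist_force'],robot.get_obs()['wrist_torque'])"
```

```text
[0.49506421 0.06745584 0.20855921] [ 0.50775923  3.07875972 -1.1799088 ]
70 [251.34210526 171.13157895] 0.1117345113012032 E 3.2551864096022927
56 [211.91291291 234.20720721] 0.11355421554714594 E 3.210181181298288
[ 0.45646991  3.97318138 -1.19262988] [ 0.56473365 -0.18121761  0.03441464]
[1.37985764 3.4196272  0.77764632] [ 0.58461277 -0.21079253 -0.01275175]
[ 1.34122689  3.28929353 -0.19142496] [ 0.55863918 -0.18552325  0.04131686]
```

Call:
{"api": "step_arm", "payload": {"plan": [[[0, 8, 0, 0, 0], [2, 18, 0, 0, 0], [2, 20, 35, 0, 0], [2, 20, 72, -0.05, 0], [0, 0, 92, -0.1, 30], [-10, -40, 92, -0.15, 60], [-20, -80, 92, -0.2, 60], [-30, -120, 92, -0.3, 60]]]}}

```text
time: 7.03
tool_pos: [0.4647, -0.0537, 0.3012]
ee_rot: [3.14, -0.001, 0.078]
wrist_force: [1.2, -0.0, -0.7]
width: 0.024
```

```bash
cat > ov.py <<'E'
from h import *
S,T=load('scene0'),load('top0')
x,y,w=.443,-.259,.07
R=Rotation.from_euler('z',w).as_matrix()
P=[]
for X in(-.005,.005):
    P+=[(X,a,z) for a,z in [(-.037,.032),(-.037,.088),(-.017,.092),(-.017,.14),(0,.15),(.017,.14),(.017,.092),(.037,.088),(.037,.032)]]
out=[]
for s,(a,b) in((S,(290,150)),(T,(300,205))):
    im=cv2.resize(s['frame'][b:b+66,a:a+66,::-1],(396,396),interpolation=cv2.INTER_CUBIC)
    for k in(0,9):
        q=[(proj(s,R@np.array(p)+[x,y,.01])-[a,b]+.5)*6 for p in P[k:k+9]]
        cv2.polylines(im,[np.int32(q)],False,(0,255,0) if k else (255,0,255),1)
    out.append(im)
cv2.imwrite('pics/ov.png',np.hstack(out))
E
python3 ov.py
```

```text
(no output)
```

View pics/ov.png

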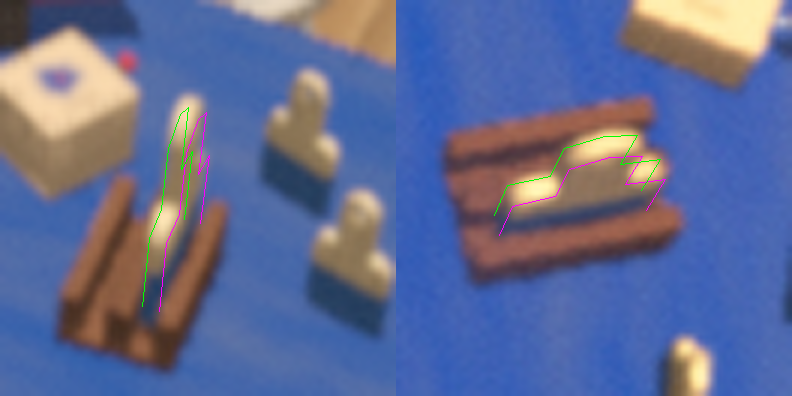

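Call:
{"api": "step_arm", "payload": {"plan": [[[-4, -41, 0, 0, 60], [-8, -82, 0, 0, 60], [-12, -123, 0, 0, 60], [-16, -164, 0, 0, 60], [-20, -205, 0, 0, 60], [-21, -208, -40, 0, 60], [-21, -208, -80, 0, 60], [-21, -208, -120, 0, 60]]]}}

```text
time: 7.7
tool_pos: [0.444, -0.2622, 0.1796]
ee_rot: [3.139, -0.001, 0.077]
wrist_force: [0.4, -0.3, -0.5]
width: 0.0564
```

Call:
{"api": "step_arm", "payload": {"plan": [[[0, 0, -15, 0, 60], [0, 0, -15, 0, 60]]]}}

```text
time: 7.87
tool_pos: [0.4411, -0.2588, 0.1595]
ee_rot: [-3.135, 0.01, 0.08]
wrist_force: [-0.2, 0.1, -0.8]
width: 0.0561
```

Run:
```python
from h import *
S,T=snap('scene','s9'),snap('top','t9')
f=lambda a,c:cv2.resize(a['frame'][:,:,::-1][c[1]:c[1]+80,c[0]:c[0]+80],(400,400),interpolation=cv2.INTER_CUBIC)
cv2.imwrite('pics/c9.png',np.hstack([f(S,(280,135)),f(T,(290,190))])); o=robot.get_obs();print(o['tool_pos'],o['width'],o['ee_rot'])
```

```text
[ 0.44402839 -0.26068639  0.16568018] 0.05626556957454758 [3.14139493e+00 9.38140421e-04 8.00468720e-02]
```

View pics/c9.png

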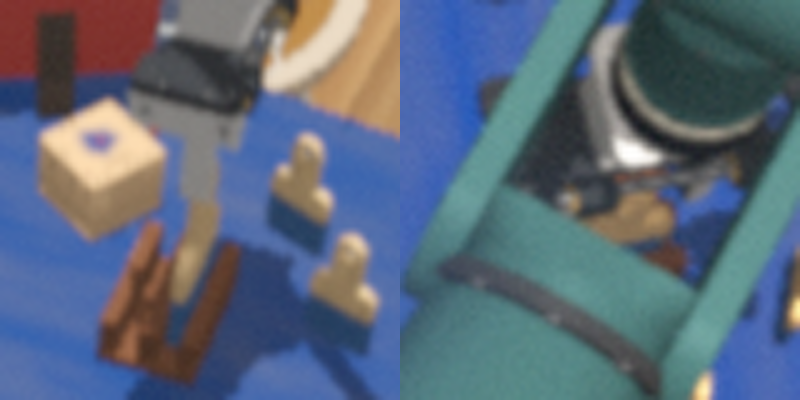

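The finger pad at scene (320,168) is in line with the board handle. Descend, close and lift.

Call:
{"api": "step_arm", "payload": {"plan": [[[0, 0, -20, 0, 60], [0, 0, -40, 0, 60], [0, 0, -54, 0, 60], [0, 0, -61, 0, 60], [0, 0, -61, 0, 60], [0, 0, -61, 0, 45], [0, 0, -61, 0, 30], [0, 0, -61, 0, 20]]]}}

```text
time: 8.63
tool_pos: [0.4449, -0.2615, 0.1065]
ee_rot: [3.139, -0.003, 0.08]
wrist_force: [0.7, 1.2, -0.0]
width: 0.0394
```

Call:
{"api": "step_arm", "payload": {"plan": [[[0, 0, 0, 0, 10], [0, 0, 0, 0, 10], [0, 0, 0, 0, 10], [0, 0, 0, 0, 10]]]}}

```text
time: 8.97
tool_pos: [0.4446, -0.2614, 0.1059]
ee_rot: [3.14, -0.002, 0.08]
wrist_force: [-0.7, 0.3, 5.3]
width: 0.0339
```

Call:
{"api": "step_arm", "payload": {"plan": [[[0, 0, 8, 0, 10], [0, 0, 20, 0, 10], [0, 0, 40, 0, 10], [0, 0, 75, 0, 10], [0, 0, 110, 0, 10], [0, 0, 120, 0, 10], [0, 0, 120, 0, 10]]]}}

```text
time: 9.55
tool_pos: [0.4454, -0.262, 0.229]
ee_rot: [3.136, -0.006, 0.08]
wrist_force: [0.0, -0.1, -1.0]
width: 0.0339
```

Run:
```python
from h import *
S,T=snap('scene','s10'),snap('top','t10')
f=lambda a,c:cv2.resize(a['frame'][:,:,::-1][c[1]:c[1]+110,c[0]:c[0]+110],(396,396),interpolation=cv2.INTER_CUBIC)
cv2.imwrite('pics/c10.png',np.hstack([f(S,(270,85)),f(T,(280,160))])); o=robot.get_obs();print(o['tool_pos'],o['width'],o['ee_rot'],o['wrist_force'])
```

```text
[ 0.44353201 -0.26059635  0.22351608] 0.033753281671333915 [-3.14079187e+00  1.11382982e-03  7.97486082e-02] [ 0.63312738 -0.2523581  -1.1655883 ]
```

View pics/c10.png

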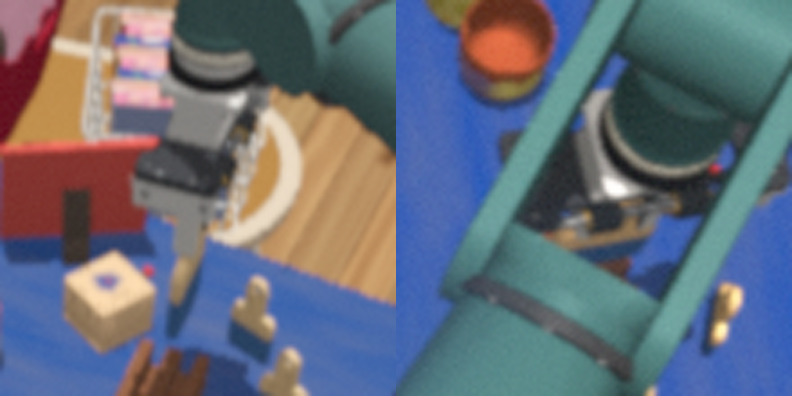

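Call:
{"api": "step_arm", "payload": {"plan": [[[-6, 25, 5, -0.12, 10], [-11, 50, 10, -0.24, 10], [-17, 75, 15, -0.36, 10], [-22, 100, 15, -0.48, 10], [-28, 126, 15, -0.6, 10], [-33, 151, 15, -0.72, 10], [-39, 176, 15, -0.84, 10], [-44, 201, 15, -0.96, 10]]]}}

```text
time: 10.32
tool_pos: [0.398, -0.0583, 0.2362]
ee_rot: [3.138, 0.005, -0.887]
wrist_force: [1.2, 0.3, -1.7]
width: 0.0337
```

Call:
{"api": "step_arm", "payload": {"plan": [[[0, 0, 0, -0.07, 10], [0, 0, 0, -0.07, 10], [0, 0, 0, -0.07, 10]]]}}

```text
time: 10.57
tool_pos: [0.3989, -0.0595, 0.2371]
ee_rot: [3.139, 0.003, -0.948]
wrist_force: [0.0, -0.3, -1.6]
width: 0.0338
```

Run:
```python
from h import *
S,T=snap('scene','s11'),snap('top','t11'); o=robot.get_obs();print(o['tool_pos'],o['width'],o['ee_rot'],o['wrist_force'],o['joint_positions'])
u,v=proj(S,o['tool_pos']).astype(int);print(u,v,proj(T,o['tool_pos']))
x,y=u-45,v-55
f=cv2.resize(S['frame'][:,:,::-1][y:y+100,x:x+100],(600,600),interpolation=cv2.INTER_CUBIC)
print(x,y);cv2.imwrite('pics/c11.png',f)
```

```text
[ 0.39941406 -0.06011212  0.23794391] 0.033851169444850594 [ 3.13949111e+00  2.29315055e-03 -9.49516334e-01] [ 0.026026    0.20583586 -0.8309049 ] [-2.89748291e-01 -2.44791648e-01  1.61605744e+00 -2.60282936e-04
  1.77342686e+00  2.23050997e+00]
310 198 [263.26839819 245.00143388]
265 143
```

View pics/c11.png

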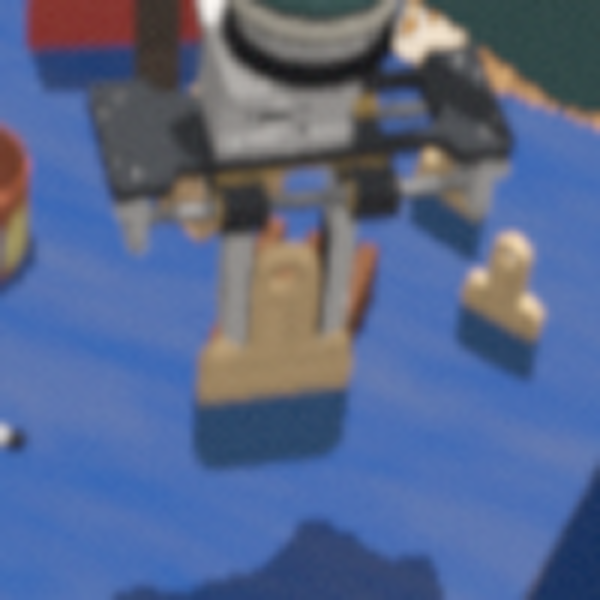

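Run:
```python
from h import *
S=load('s11'); p=np.array([.3994,-.0601,.2379]); w=-.9495
n=np.array([np.cos(w),np.sin(w),0]); t=np.array([-n[1],n[0],0])
for nm,c in dict(hole=(285,278),top=(288,241),botL=(200,464),botR=(325,456),shL=(203,345),shR=(352,338),tipL=(233,347),tipR=(330,335),blueL=(198,403),blueR=(348,388)).items():
    o,d=ray(S,265-.5+c[0]/6,143-.5+c[1]/6); q=p-.005*n; x=o+d*((q-o)@n)/(d@n); print(nm,'t %.4f z %.4f'%((x-p)@t,x[2]-p[2]))
```

```text
hole t 0.0005 z 0.0436
top t 0.0009 z 0.0682
botL t 0.0339 z -0.0851
botR t -0.0294 z -0.0903
shL t 0.0368 z 0.0034
shR t -0.0352 z -0.0036
tipL t 0.0223 z -0.0004
tipR t -0.0243 z 0.0003
blueL t 0.0372 z -0.0384
blueR t -0.0366 z -0.0400
```

Run:
```python
from h import *
S,T=load('s11'),load('t11'); c=np.array([.592,.061]); a=3.208
m=[]
for k in range(4):
    t=a+k*np.pi/2; q=[c[0]+.112*np.cos(t),c[1]+.112*np.sin(t),.232]
    r=[]
    for s in(S,T):
        uv=proj(s,q); mn=s['frame'].max(2)[int(uv[1])-3:int(uv[1])+4,int(uv[0])-3:int(uv[0])+4].min()
        d=dark(s,*uv,4); d=dark(s,*d); r.append(d); print(k,mn,np.round(uv,1),np.round(d,1),end=' ')
    x,e=tri([(S,*r[0]),(T,*r[1])]); print(np.round(x,4),e)
im=[cv2.resize(s['frame'][b:b+90,a:a+90,::-1],(400,400),interpolation=cv2.INTER_CUBIC) for s,a,b in((S,190,165),(T,180,130))]
cv2.imwrite('pics/c12.png',np.hstack(im))
```

```text
0 77 [267.1 216.9] [267.3 216. ] 0 63 [215.8 219.5] [217.1 219.1] [0.4812 0.0502 0.2317] [array([0.1, 0. ]), array([-0. , -0.1])]
1 96 [247.4 178.7] [247.9 177.4] 1 82 [251.8 172.9] [251.8 173.1] [ 0.5964 -0.0504  0.2391] [array([0.2, 0.1]), array([-0. , -0.2])]
2 87 [196.  193.3] [194.9 194.2] 2 86 [204.6 142.1] [203.1 141.6] [0.7054 0.0724 0.2317] [array([-0.2, -0.1]), array([0. , 0.2])]
3 52 [212.1 233.8] [211.6 234. ] 3 68 [167.9 186.3] [167.6 188.8] [0.5816 0.1742 0.2313] [array([1.2, 0.7]), array([-0.3, -1.3])]
```

View pics/c12.png

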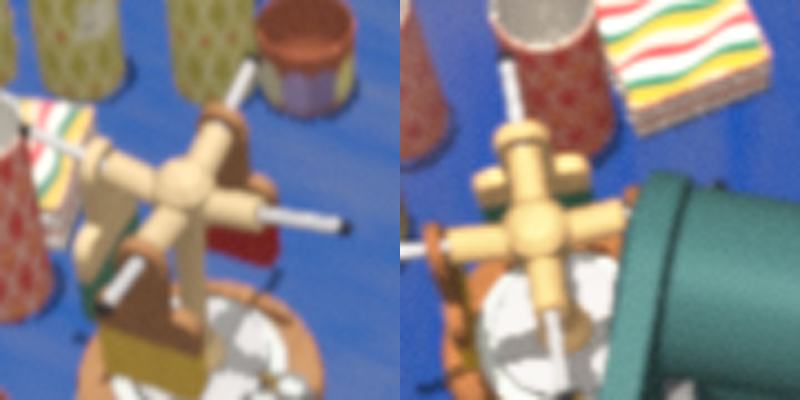

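Call:
{"api": "step_arm", "payload": {"plan": [[[0, 10, 0, 0.12, 10], [0, 20, 0, 0.24, 10], [0, 35, 0, 0.36, 10], [0, 50, 0, 0.48, 10], [0, 65, -10, 0.6, 10], [0, 80, -20, 0.72, 10], [5, 95, -35, 0.84, 10], [20, 107, -50, 0.96, 10]]]}}

```text
time: 11.33
tool_pos: [0.4195, 0.0475, 0.1891]
ee_rot: [3.142, -0.0, 0.016]
wrist_force: [0.4, -0.7, -1.3]
width: 0.0334
```

Call:
{"api": "step_arm", "payload": {"plan": [[[10, 0, 0, 0.07, 10], [20, 0, -1, 0.07, 10], [32, 0, -1, 0.07, 10], [32, 0, -1, 0.07, 10], [32, 0, -1, 0.07, 10]]]}}

```text
time: 11.75
tool_pos: [0.4522, 0.0464, 0.1883]
ee_rot: [3.141, 0.001, 0.078]
wrist_force: [0.2, 0.1, -0.5]
width: 0.0337
```

Run:
```python
from h import *
S,T=snap('scene','s13'),snap('top','t13'); o=robot.get_obs();print(o['time'],o['tool_pos'],o['width'],o['ee_rot'],o['wrist_force'])
u,v=proj(S,o['tool_pos']).astype(int);x,y=u-45,v-50
k=proj(S,[.4812,.0502,.2317]);print(k,dark(S,*k))
print(x,y);cv2.imwrite('pics/c13.png',cv2.resize(S['frame'][:,:,::-1][y:y+75,x:x+90],(720,600),interpolation=cv2.INTER_CUBIC))
```

```text
11.85 [0.45171096 0.04666624 0.18859924] 0.033915199898105465 [3.14147212e+00 3.74508248e-04 7.82827352e-02] [ 0.18098134  0.71092574 -1.51597362]
[267.3395341  215.99356032] [266.72031403 216.23552502]
232 178
```

View pics/c13.png

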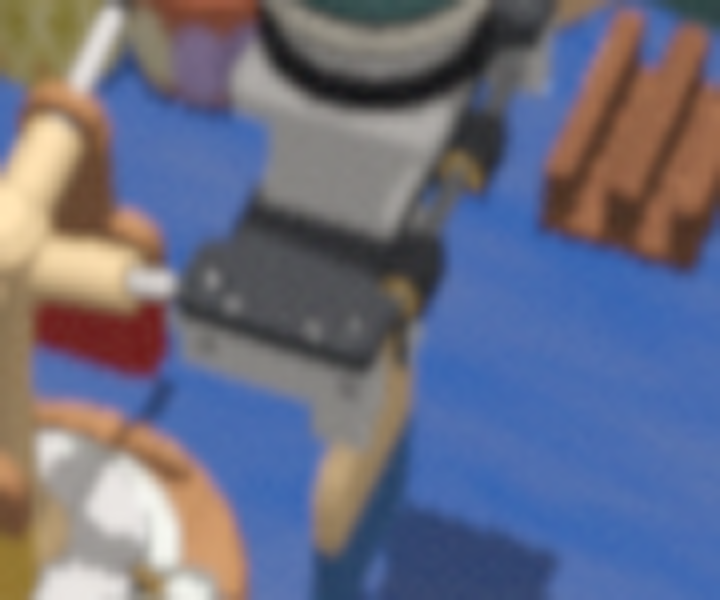

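Call:
{"api": "step_arm", "payload": {"plan": [[[3, 0, -1, 0, 10], [6, 1, -1, 0, 10], [9, 1, -1, 0, 10], [12, 1, -1, 0, 10], [15, 1, -1, 0, 10], [17, 2, -1, 0, 10], [18, 2, -1, 0, 10], [18, 2, -1, 0, 10]]]}}

```text
time: 12.52
tool_pos: [0.4701, 0.0492, 0.1874]
ee_rot: [3.141, 0.0, 0.08]
wrist_force: [-0.5, 0.1, -0.6]
width: 0.0335
```

Call:
{"api": "step_arm", "payload": {"plan": [[[1, 0, 0, 0, 10], [1, 0, 0, 0, 10], [2, 0, 0, 0, 10], [2, 0, 0, 0, 10]]]}}

```text
time: 12.85
tool_pos: [0.4719, 0.0492, 0.1875]
ee_rot: [3.142, 0.0, 0.08]
wrist_force: [-0.0, 0.0, -0.4]
width: 0.0339
```

```bash
cat > st.py <<'E'
from h import *
F=[];W=[]
for i in range(4):
    T=cams.snapshot('top'); o=robot.get_obs(); F.append(o['wrist_force']);W.append(o['wrist_torque'])
print(o['time'],np.round(o['tool_pos'],4),np.round(o['ee_rot'],3),'F',np.round(np.mean(F,0),2),'M',np.round(np.mean(W,0),3))
S=cams.snapshot('scene')
c=np.array([.593,.0613])
for s,k,nm in((S,-1,'S'),(T,1,'T'),(S,1,'Sn'),(T,2,'Tf'),(S,2,'Sf')):
    t=3.22+k*np.pi/2; uv=proj(s,[c[0]+.112*np.cos(t),c[1]+.112*np.sin(t),.232]); d=dark(s,*uv,4);d=dark(s,*d); p=onz(s,*d,.232)[:2]-c
    print(nm,np.round(d,1),'E %.3f'%((np.arctan2(p[1],p[0])-k*np.pi/2)%(2*np.pi)),end='; ')
E
python3 st.py
```

```text
13.05 [0.4719 0.0492 0.1875] [ 3.142 -0.     0.08 ] F [-0.23 -0.05 -1.29] M [0.037 0.009 0.019]
S [211.5 234. ] E 3.208; T [251.5 172. ] E 3.223; Sn [247.9 177.4] E 3.206; Tf [203.2 141.6] E 3.239; Sf [194.9 194.2] E 3.245;
```

Call:
{"api": "step_arm", "payload": {"plan": [[[1, 0, 0, 0, 10], [2, 0, 0, 0, 10], [2, 0, 0, 0, 10]]]}}

```text
time: 13.35
tool_pos: [0.4728, 0.0492, 0.1873]
ee_rot: [-3.141, 0.003, 0.08]
wrist_force: [-4.5, 0.4, 0.5]
width: 0.0335
```

Call:
{"api": "step_arm", "payload": {"plan": [[[1, 0, 0, 0, 10], [2, 0, 0, 0, 10], [2, 0, 0, 0, 10]]]}}

```text
time: 13.6
tool_pos: [0.4732, 0.0492, 0.1873]
ee_rot: [-3.141, 0.007, 0.08]
wrist_force: [-10.2, -0.5, 3.4]
width: 0.0338
```

```bash
python3 st.py
```

```text
13.8 [0.4732 0.0492 0.1873] [-3.141  0.006  0.08 ] F [-9.76 -0.26  2.67] M [-0.021  1.48   0.015]
S [211.6 234. ] E 3.210; T [251.5 172. ] E 3.223; Sn [248.  177.4] E 3.205; Tf [203.2 141.6] E 3.238; Sf [194.9 194.2] E 3.246;
```

Call:
{"api": "step_arm", "payload": {"plan": [[[-3, 0, 0, 0, 10], [-6, 0, 0, 0, 10], [-6, 0, -1, 0, 10], [-6, 0, -3, 0, 10], [-6, 0, -3, 0, 10], [-4, 0, -3, 0, 10], [-3, 0, -3, 0, 10], [-3, 0, -3, 0, 10]]]}}

```text
time: 14.52
tool_pos: [0.471, 0.0492, 0.1841]
ee_rot: [-3.141, 0.005, 0.08]
wrist_force: [-7.5, -1.2, 1.0]
width: 0.034
```

Call:
{"api": "step_arm", "payload": {"plan": [[[1, 0, 0, 0, 10], [2, 0, 0, 0, 10], [3, 0, 0, 0, 10], [3, 0, 0, 0, 10]]]}}

```text
time: 14.85
tool_pos: [0.4712, 0.0491, 0.184]
ee_rot: [-3.141, 0.012, 0.08]
wrist_force: [-14.3, -1.3, 5.1]
width: 0.034
```

```bash
python3 st.py
```

```text
15.05 [0.4712 0.0491 0.1841] [-3.141  0.012  0.08 ] F [-14.37  -0.67   4.23] M [-0.08   2.198  0.022]
S [211.5 234. ] E 3.208; T [251.5 172. ] E 3.224; Sn [247.9 177.3] E 3.208; Tf [203.2 141.6] E 3.239; Sf [194.9 194.2] E 3.244;
```

Call:
{"api": "step_arm", "payload": {"plan": [[[-4, 0, 0, 0, 10], [-9, 0, 0, 0, 10], [-9, 0, 2, 0, 10], [-9, 0, 6, 0, 10], [-9, 0, 6, 0, 10], [-6, 0, 6, 0, 10], [-4, 0, 6, 0, 10], [-4, 0, 6, 0, 10]]]}}

```text
time: 15.77
tool_pos: [0.4725, 0.0491, 0.1904]
ee_rot: [3.141, -0.0, 0.08]
wrist_force: [0.3, 0.6, -1.1]
width: 0.034
```

Call:
{"api": "step_arm", "payload": {"plan": [[[1, 0, 0, 0, 10], [2, 0, 0, 0, 10], [2, 0, 0, 0, 10]]]}}

```text
time: 16.02
tool_pos: [0.4741, 0.0492, 0.1903]
ee_rot: [3.142, 0.0, 0.08]
wrist_force: [0.1, -0.0, -1.3]
width: 0.034
```

Already past the first contact point with no force. Going on in small steps.

Call:
{"api": "step_arm", "payload": {"plan": [[[1, 0, 0, 0, 10], [2, 0, 0, 0, 10], [2, 0, 0, 0, 10]]]}}

```text
time: 16.27
tool_pos: [0.476, 0.0492, 0.1905]
ee_rot: [3.141, 0.0, 0.08]
wrist_force: [-0.4, 0.5, -1.4]
width: 0.0337
```

Call:
{"api": "step_arm", "payload": {"plan": [[[1, 0, 0, 0, 10], [2, 0, 0, 0, 10], [3, 0, 0, 0, 10], [3, 0, 0, 0, 10]]]}}

```text
time: 16.6
tool_pos: [0.4791, 0.0492, 0.1905]
ee_rot: [-3.142, -0.0, 0.08]
wrist_force: [-0.3, 0.1, -0.8]
width: 0.0341
```

Call:
{"api": "step_arm", "payload": {"plan": [[[1, 0, 0, 0, 10], [2, 0, 0, 0, 10], [3, 0, 0, 0, 10], [4, 0.5, -0.5, 0, 10], [4, 0.5, -0.5, 0, 10]]]}}

```text
time: 17.02
tool_pos: [0.4832, 0.0498, 0.1901]
ee_rot: [-3.141, -0.001, 0.08]
wrist_force: [0.8, 0.3, -0.5]
width: 0.0334
```

```bash
python3 st.py
```

```text
17.2167 [0.4831 0.0498 0.1901] [-3.142e+00 -1.000e-03  8.000e-02] F [ 0.81  0.57 -0.41] M [ 0.123 -0.09  -0.025]
S [211.5 234. ] E 3.208; T [251.5 172. ] E 3.223; Sn [247.9 177.2] E 3.209; Tf [203.2 141.6] E 3.237; Sf [194.9 194.2] E 3.244;
```

Call:
{"api": "step_arm", "payload": {"plan": [[[2, 0, -0.3, 0, 10], [4, 0.2, -0.7, 0, 10], [6, 0.3, -1.2, 0, 10], [8, 0.5, -1.6, 0, 10], [8, 0.5, -1.6, 0, 10]]]}}

```text
time: 17.68
tool_pos: [0.4912, 0.05, 0.1879]
ee_rot: [3.141, 0.001, 0.08]
wrist_force: [0.4, -0.0, -1.4]
width: 0.0339
```

Call:
{"api": "step_arm", "payload": {"plan": [[[2, 0.2, -0.4, 0, 10], [4, 0.3, -0.8, 0, 10], [6, 0.5, -1.3, 0, 10], [8, 0.7, -1.7, 0, 10], [8, 0.7, -1.7, 0, 10]]]}}

```text
time: 18.1
tool_pos: [0.4992, 0.0509, 0.1865]
ee_rot: [3.142, 0.0, 0.08]
wrist_force: [0.3, 0.3, -0.7]
width: 0.0339
```

```bash
python3 st.py
```

```text
18.3 [0.4989 0.0509 0.1867] [3.141 0.    0.08 ] F [ 0.19  0.42 -0.97] M [ 0.017  0.029 -0.021]
S [211.5 233.9] E 3.207; T [251.5 172. ] E 3.223; Sn [249.7 179.6] E 3.129; Tf [203.9 142.7] E 3.227; Sf [194.9 194.2] E 3.244;
```

Call:
{"api": "step_arm", "payload": {"plan": [[[2, 0.2, -0.4, 0, 10], [4, 0.3, -0.8, 0, 10], [6, 0.5, -1.3, 0, 10], [8, 0.7, -1.7, 0, 10], [10, 0.8, -2.1, 0, 10], [12, 1, -2.5, 0, 10], [12, 1, -2.5, 0, 10]]]}}

```text
time: 18.93
tool_pos: [0.5112, 0.0519, 0.184]
ee_rot: [3.142, 0.0, 0.08]
wrist_force: [0.7, -0.1, -1.7]
width: 0.0336
```

Call:
{"api": "step_arm", "payload": {"plan": [[[2, 0.2, -0.4, 0, 10], [4, 0.3, -0.8, 0, 10], [6, 0.5, -1.3, 0, 10], [8, 0.7, -1.7, 0, 10], [10, 0.8, -2.1, 0, 10], [12, 1, -2.5, 0, 10], [12, 1, -2.5, 0, 10]]]}}

```text
time: 19.52
tool_pos: [0.5232, 0.0529, 0.1815]
ee_rot: [3.142, 0.0, 0.08]
wrist_force: [-0.5, 0.1, -1.7]
width: 0.0337
```

```bash
python3 st.py
```

```text
19.7167 [0.5229 0.0529 0.1817] [3.142 0.    0.08 ] F [-0.05  0.36 -1.05] M [0.025 0.006 0.01 ]
S [211.6 234. ] E 3.209; T [251.5 172. ] E 3.223; Sn [245.9 182.1] E 3.179; Tf [204.  141.8] E 3.220; Sf [195.  194.2] E 3.243;
```

Call:
{"api": "step_arm", "payload": {"plan": [[[2, 0.2, -0.4, 0, 10], [4, 0.3, -0.8, 0, 10], [6, 0.5, -1.3, 0, 10], [7, 0.6, -1.5, 0, 10], [7, 0.6, -1.5, 0, 10]]]}}

```text
time: 20.18
tool_pos: [0.5301, 0.0535, 0.18]
ee_rot: [3.142, 0.0, 0.08]
wrist_force: [-0.2, 0.0, -0.8]
width: 0.0336
```

Call:
{"api": "step_arm", "payload": {"plan": [[[0.5, 0, -0.1, 0, 10], [1, 0, -0.2, 0, 10], [1, 0, -0.2, 0, 10]]]}}

```text
time: 20.43
tool_pos: [0.5309, 0.0535, 0.18]
ee_rot: [3.141, 0.0, 0.08]
wrist_force: [0.1, 0.7, -1.0]
width: 0.034
```

```bash
python3 st.py
```

```text
20.6333 [0.5309 0.0535 0.18  ] [3.142 0.    0.08 ] F [-0.29  0.31 -1.15] M [ 0.028  0.027 -0.008]
S [211.5 233.9] E 3.207; T [251.5 172. ] E 3.224; Sn [245.9 182.5] E 3.171; Tf [204.  141.7] E 3.220; Sf [194.9 194.2] E 3.244;
```

Call:
{"api": "step_arm", "payload": {"plan": [[[0.5, 0, -0.1, 0, 10], [1, 0, -0.2, 0, 10], [1, 0, -0.2, 0, 10]]]}}

```text
time: 20.93
tool_pos: [0.5318, 0.0535, 0.1798]
ee_rot: [3.142, 0.0, 0.08]
wrist_force: [-0.7, -1.0, -1.8]
width: 0.0341
```

Call:
{"api": "step_arm", "payload": {"plan": [[[0.5, 0, -0.1, 0, 10], [1, 0, -0.2, 0, 10], [1, 0, -0.2, 0, 10]]]}}

```text
time: 21.18
tool_pos: [0.532, 0.0535, 0.1797]
ee_rot: [-3.142, 0.002, 0.08]
wrist_force: [-4.7, -0.5, 2.4]
width: 0.0339
```

Call:
{"api": "step_arm", "payload": {"plan": [[[-0.7, 0, 0, 0, 10], [-0.7, 0, -1, 0, 10], [-0.7, 0, -1.5, 0, 10], [-0.7, 0, -1.5, 0, 10]]]}}

```text
time: 21.52
tool_pos: [0.5321, 0.0535, 0.1786]
ee_rot: [3.142, -0.0, 0.08]
wrist_force: [-5.0, 0.3, 2.4]
width: 0.0337
```

```bash
python3 st.py
```

```text
21.7167 [0.5321 0.0535 0.1786] [ 3.142 -0.     0.08 ] F [-4.72 -0.46  4.06] M [0.052 0.87  0.   ]
S [211.5 234. ] E 3.207; T [251.5 172. ] E 3.223; Sn [246.9 183. ] E 3.131; Tf [204.  140.7] E 3.217; Sf [194.9 194.2] E 3.244;
```

Call:
{"api": "step_arm", "payload": {"plan": [[[-0.5, 0, 0.3, 0, 10], [-0.5, 0, 0.3, 0, 10], [-0.5, 0, 0.3, 0, 10]]]}}

```text
time: 22.02
tool_pos: [0.532, 0.0535, 0.1786]
ee_rot: [3.142, -0.001, 0.08]
wrist_force: [-2.9, -0.2, 3.5]
width: 0.0339
```

```bash
python3 st.py
```

```text
22.2167 [0.532  0.0535 0.1786] [ 3.141e+00 -1.000e-03  8.000e-02] F [-2.74  0.07  3.63] M [ 0.035  0.543 -0.001]
S [211.5 234. ] E 3.207; T [251.5 172. ] E 3.224; Sn [247. 183.] E 3.130; Tf [204.  141.7] E 3.220; Sf [194.9 194.1] E 3.243;
```

Call:
{"api": "step_arm", "payload": {"plan": [[[0, 0, 0, 0, 40], [0, 0, 0, 0, 42], [0, 0, 0, 0, 45], [0, 0, 0, 0, 50], [0, 0, 0, 0, 50], [0, 0, 0, 0, 55], [0, 0, 0, 0, 55], [0, 0, 0, 0, 55]]]}}

```text
time: 22.93
tool_pos: [0.5318, 0.0535, 0.1784]
ee_rot: [3.141, -0.0, 0.08]
wrist_force: [0.9, 0.3, 0.3]
width: 0.0515
```

```bash
python3 st.py
```

```text
23.1333 [0.5317 0.0535 0.1784] [ 3.141 -0.     0.08 ] F [ 0.18  0.34 -0.13] M [ 0.027  0.003 -0.009]
S [211.5 233.9] E 3.206; T [251.5 172. ] E 3.224; Sn [246. 183.] E 3.160; Tf [204.  141.7] E 3.220; Sf [194.9 194.2] E 3.244;
```

Call:
{"api": "step_arm", "payload": {"plan": [[[0, 0, 5, 0, 55], [0, 0, 15, 0, 55], [0, 0, 30, 0, 55], [0, 0, 60, 0, 55], [0, 0, 95, 0, 55], [0, 0, 130, 0, 55], [-40, -10, 140, 0, 55], [-80, -40, 140, 0, 55]]]}}

```text
time: 23.85
tool_pos: [0.4604, 0.02, 0.3227]
ee_rot: [3.141, -0.006, 0.084]
wrist_force: [1.0, -0.8, 0.3]
width: 0.0518
```

Call:
{"api": "step_arm", "payload": {"plan": [[[-25, -33, 0, 0, 55], [-50, -66, 0, 0, 55], [-75, -99, 0, 0, 55], [-100, -132, 0, 0, 55], [-125, -165, 0, 0, 55], [-150, -198, 0, 0, 55], [-150, -198, 0, 0, 55], [-150, -198, 0, 0, 55]]]}}

```text
time: 24.52
tool_pos: [0.3077, -0.1809, 0.3196]
ee_rot: [3.14, -0.002, 0.073]
wrist_force: [0.3, 0.3, 0.3]
width: 0.0514
```

```bash
python3 st.py
python3 - <<'E'
from h import *
S,T=snap('scene','s20'),snap('top','t20')
im=[cv2.resize(s['frame'][b:b+110,a:a+110,::-1],(400,400),interpolation=cv2.INTER_CUBIC) for s,a,b in((S,190,165),(T,160,130))]
cv2.imwrite('pics/c20.png',np.hstack(im))
E
```

```text
24.7167 [ 0.3098 -0.1781  0.3188] [ 3.141e+00 -1.000e-03  8.300e-02] F [0.29 0.39 0.37] M [ 0.037  0.    -0.01 ]
S [211.5 233.9] E 3.207; T [251.5 172. ] E 3.223; Sn [248.  177.4] E 3.206; Tf [203.2 141.6] E 3.238; Sf [194.9 194.2] E 3.245;
```

View pics/c20.png

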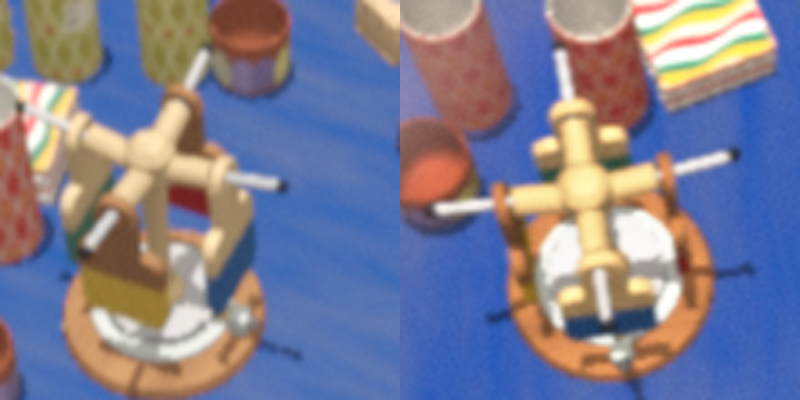

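The board hangs on the front branch against its shoulder, at scene (250,213). Tree angle is unchanged and the branch lines up with the click-stop block.

```bash
python3 -c "
from bench import robot; print(robot.close_job())"
```

```text
the job is handed in; nothing more can be done
None
```

The board with the blue lower half is hanging on the tree's front branch, released and resting against the wooden shoulder. I handed the job in after about 25 s on the robot's clock; no verdict is reported.

**Turning the tree:** I pushed the empty branch round with closed fingers until it sprang into its catch, about 0.07 to 0.1 rad from straight front. Pushing on gently met about 3.4 N of resistance, which confirmed the catch.

**Hanging the board:** I lifted the board straight out of its block by the handle, threaded its hole over the knob and pushed it back until I felt the shoulder. The push there was about 5 N, eased to about 3 N before I let go.

**What went wrong on the way:** The first two tries to thread the hole came in too low, and the board touched the knob with about 10 N and then 14 N. I backed off, raised it about 6 mm and it went through freely. That was harder contact on the tree than I wanted, but the tree stayed in its catch.

**Last checks:**
- **Board:** the final picture shows it hanging on the branch, against the shoulder and above the click-stop block.
- **Tree:** its angle is the same as when the catch was felt. The separate camera readings of that angle differ by about 0.04 rad from each other, but each one stayed steady.
- **Other goods:** the tumblers and cups in view look undisturbed; I did not measure them.
- **Arm:** it was clear of everything, with near-zero wrist force.

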